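Put four bench things away on their shadow boards

TASK

Put the hammer, the telephone handset, the pigment jar and the cork away, each lying or standing squarely on the dark shape that matches it: hammer head on the head shape with the handle along the handle shape, handset face up along its oblong, jar upright on the large disc, cork upright on the small disc. Never let the jar tip over, and leave the brass mould and the round tin where they stand.

Things in the scene. Friction and masses are not known exactly. Their poses are not given: they have to be found in the camera images.
- hammer: Small cross-pein hammer lying flat, 217 mm long (along its y), 89 mm across the head (along its x), 23 mm high. Wooden handle, round, 18 mm thick, axis about 10 mm above the table and 2.5 mm to the -x side of the origin; it runs from the head to y = +108 mm. The steel head lies across the -y end, from y = -107 to -87 mm. Origin: centre of its outline, at the underside (0 at the table); z is up. Mass about 0.19 kg; it balances at about y = -41 mm.
- handset: Dark grey telephone handset with a keypad, lying flat face up; 98 mm long, 46 mm wide, 18 mm high. The origin is at the centre of its underside, z up; its length runs along its x. About 0.11 kg.
- pigment_jar: Amber-brown pigment jar with a black screw cap, round, 54 mm in diameter, 88 mm high (cap: top 14 mm, 52 mm in diameter), closed, standing upright; about 0.24 kg, best held by its upper half. Origin: centre of its underside, z up.
- cork: Plain cork stopper, round, 33 mm at its wide (upper) end, a little narrower at the foot, 32 mm high, standing upright; 12 g. Origin: centre of its underside, z up.
- hammer_board_head (a point): The oblong 104 x 232 mm plywood board with a dark hammer silhouette; fixed flat, its top face 6 mm above the table top. This point lies on the top face in the middle of the silhouette's head. The axes are those of a hammer put away rightly: x runs along the head, y runs from the head along the handle, z up. A hammer put away exactly has its origin 97 mm from here along +y.
- handset_board: Plywood board 120 (x) x 68 (y) mm with a dark oblong 106 x 54 mm in its middle. Origin: centre of the underside; z is up; board lies flat and is fixed, its top face 6 mm above the table top. The oblong's long side runs along x.
- jar_board: Square plywood board 80 x 80 mm with the large dark disc, 62 mm in diameter, in its middle. Origin: centre of the underside; z is up; board lies flat and is fixed, its top face 6 mm above the table top.
- cork_board: Square plywood board 60 x 60 mm with the small dark disc, 41 mm in diameter, in its middle. Origin: centre of the underside; z is up; board lies flat and is fixed, its top face 6 mm above the table top.
- mould: Bystander: round, open brass mould, 68 mm in diameter, 54 mm high. Origin: centre of its underside. Leave it.
- wax_tin: Bystander: flat round metal tin, 67 mm in diameter, 24 mm high. Origin: centre of its underside. Leave it.
There are look-alikes about, which are no part of the job. Leave any turquoise look-alike of the pigment_jar alone.

How it is judged:
At the end, for the whole second after the job is handed in: Hammer head and middle within 14 mm of their places on its shape, right way round; handset within 12 mm and 0.17 rad (either way round); jar and cork within 12 mm of their discs; all flat or upright within 0.12 rad, resting on the boards, still; mould and tin within 25 mm of their start (x of hammer_board_head in the frame of hammer between -0.014 and 0.014 m and y of hammer_board_head in the frame of hammer between -0.111 and -0.083 m and x of hammer in the frame of hammer_board_head between -0.014 and 0.014 m and y of hammer in the frame of hammer_board_head above 0.083 m and height (world z) of each of hammer, handset, pigment_jar, cork below 0.01 m and angle between each of hammer, handset, pigment_jar, cork's own z axis and vertical below 0.12 rad and linear speed of each of hammer, handset, pigment_jar, cork below 0.02 m/s and horizontal distance between handset and handset_board below 0.012 m and angle between the x axis of handset and the x axis of handset_board, either way round below 0.17 rad and horizontal distance between pigment_jar and jar_board below 0.012 m and horizontal distance between cork and cork_board below 0.012 m and distance of each of mould, wax_tin from where it was at the start of the episode below 0.025 m); the robot touches nothing.
It fails at once if the pigment jar was tipped over (angle between pigment_jar's own z axis and vertical above 0.7 rad).
It fails at once if the brass mould was disturbed (distance of mould from where it was at the start of the episode above 0.025 m).
It fails at once if the round tin was disturbed (distance of wax_tin from where it was at the start of the episode above 0.025 m).
It also fails if it takes over 112 s, if anything falls off the work surface, if the arm or the gripper's body presses on something with over 40 N, if the wrist force passes 120 N, or if a joint passes its speed limit or range.

ROBOT

A 6-joint arm with a two-finger parallel gripper is mounted at the origin on a cart in front of the work surface, level with it; the furniture and walls round the work are solid. World frame = base frame: x ahead of the robot, y to its left, z up, the work surface at z = 0. Lengths are in m, angles in rad, forces in N, time in s.
With the tool pointing down it reaches from about 0.375 to 0.9 m from the base axis. Payload 3.1 kg.
Tool frame: the origin (TCP) lies midway between the tips of the shut fingers; the grasp point (between the pads) lies 19 mm behind it (manip.grasp_offset is the distance from the TCP to the grasp point, in m); z points along the fingers, y is the line along which they close (so a half turn about z gives the same grasp; the last joint's range is limited). The gripper opens to 85 mm and grips with 20 to 120 N. Pads are 22 mm wide; open, the fingers measure 114 mm over their backs; the gripper's body (76 mm by 85 mm) begins 54 mm behind the grasp point. The pads swing forward as they close: fully open they stand 13 mm farther back than shut.
Start: joints at [-1.522, 0.527, 1.433, -0, 1.181, -0.178], TCP at [0.141, -0.609, 0.231] pointing down, gripper open.
Joint ranges: [-3.08, 3.08], [-0.75, 2.2], [0.22, 2.44], [-1.43, 4.57], [0, 2.65], [-2.85, 2.85]. Speed limits (rad/s): [2.79, 2.79, 3.14, 3.14, 3.14, 3.14].

INTERFACE

Orientations are given as a unit quaternion [x, y, z, w].
In Python, from station import sensors, cams, order, manip gives the robot as it stands.
- The arm moves only by the tool move_arm, never from a script. Its argument "targets" is a list of rows, each an object of numbers: "dx", "dy", "dz": the shift along the world's x, y, z normalised to -1 to 1, where 1 is 25 mm; "rx", "ry", "rz": the turn, a rotation vector about the world's x, y, z normalised to -1 to 1, where 1 is 30 degrees. A call has exactly 10 rows; each row shifts and turns the commanded pose from where the row before left it; what a row does not reach is not made up. A row lasts 1/8 s, in which the tool goes at most 62.5 mm and 10.7 degrees, less where a joint would pass 70% of its speed; a pose out of reach is approached as far as the arm can. A call with a number of a shift or a turn outside -1 to 1 is refused whole. A call with a gripper value outside its range is refused whole. "claw" is the opening in per cent of the stroke, from 0 (shut) to 100 (fully open), set as the call begins (left out, the last holds). The fingers move at their own pace and stop on an object; "newtons" is the grip in N (left out, the last holds). Time passes only in rows, so rows that do not move let the fingers close, or fill a call up. It gives the time, the measured TCP pose, the force, the opening and the grip force at its end, in the units of the state.
- sensors.sense(): the state, without advancing time (a new reading comes with each control period).
- cams.snapshot(name): name is "scene" or "top" or "wrist"; returns the picture (420x560x3 uint8, red, green, blue); there is no depth.
- cams.camera_model(name): a dict with "fx", "fy", "cx", "cy" (pixels), "distortion" ([k1, k2, p1, p2, k3] as OpenCV has them; the pictures are not rectified), "extrinsics" (4x4, takes a point from world to camera coordinates). Camera axes: x right, y down, z forward; pixel columns grow to the right and rows downward; lengths in m; the calibration is good to about 2 mm. A picture is of the moment at which its call begins: read the wrist's pose just before it. camera_model takes no time and is no camera call; for the wrist camera it gives the pose at the moment of the call.
- order.sign_off(): hands the job in; it is judged then, once.
The state is a dict: "t": time; "q": joint angles; "qd": joint speeds; "tau": joint torques, N m; "tcp_pos": TCP position; "tool_rot": TCP orientation; "force": force on the tool from outside, world axes, zero at the start; "ft_torque": the same for the moment, N m; "finger_gap": opening from 0.0 (shut) to 1.0 (fully open); "gripper_force": force on a finger pad.
Only numpy, scipy, OpenCV 4.12 (cv2) and the standard library are available. Lean on these libraries where they do the work, as an engineer would, in place of code of your own. Each camera call takes 0.05 s, during which the arm holds its last target. There are 200 camera calls.

## Working session

There is one attempt and no reset: what is moved stays moved. The work goes in short steps, Python scripts to look and compute and a tool call to move; the robot and the scene stay as the last step left them, time stands still between calls to the robot, and variables do not carry over. Pictures are saved under pics/ and viewed, at most 14 in all, crops included, and the job is handed in when it is done.

Besides the shell and the picture viewer there is one more tool, called after ">>>" as name([rows], argument=value, ...), one row to a line, values as JSON. move_arm: Moves the arm, as the interface text tells. Scaled input: -1 to 1 covers 25 mm each way for a shift and 30 degrees each way for a turn. Its arguments: {"type":"object","properties":{"targets":{"type":"array"},"claw":{"type":"number"},"newtons":{"type":"number"}},"required":["targets"]}

```bash
ls; mkdir -p pics; python3 - <<'E'
from station import sensors, cams, order, manip
import cv2
s=sensors.sense();print(s['t'],s['tcp_pos'],s['tool_rot'],manip.grasp_offset)
for n in('top','scene'):
    cv2.imwrite(f'pics/{n}0.png',cams.snapshot(n)[:,:,::-1])
    m=cams.camera_model(n);print(m)
E
```

```text
pics
0.0 [ 0.14049791 -0.60826418  0.23034548] [ 9.93577393e-01  1.13149534e-01  4.87409724e-05 -1.06956714e-03] 0.0187
{'fx': 536.5324620922833, 'fy': 536.5324620922833, 'cx': 284.1331119856303, 'cy': 209.61988145731758, 'distortion': array([-0.14396748,  0.        ,  0.        ,  0.        ,  0.        ]), 'extrinsics': array([[ 0.01800825, -0.99983217, -0.00336603, -0.00736827],
       [-0.99510039, -0.01759548, -0.09729141,  0.51005266],
       [ 0.09721586,  0.00510159, -0.99525025,  1.22927234],
       [ 0.        ,  0.        ,  0.        ,  1.        ]])}
{'fx': 394.9281439561511, 'fy': 394.9281439561511, 'cx': 279.0734490074673, 'cy': 210.29740431010137, 'distortion': array([-0.01145338,  0.        ,  0.        ,  0.        ,  0.        ]), 'extrinsics': array([[-0.88984246, -0.4560905 ,  0.01272194,  0.47962183],
       [-0.22018482,  0.40483033, -0.8874858 ,  0.15489836],
       [ 0.39962361, -0.79252373, -0.46065943,  0.80673675],
       [ 0.        ,  0.        ,  0.        ,  1.        ]])}
```

View pics/top0.png

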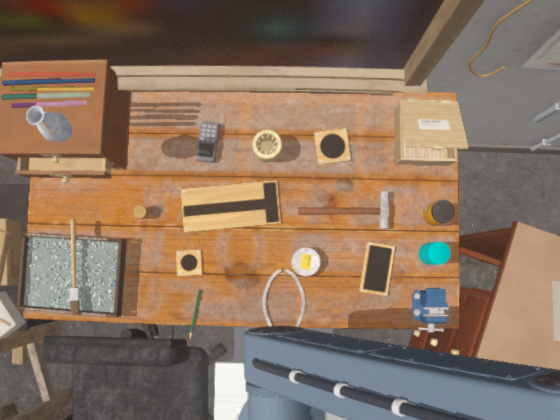

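View pics/scene0.png

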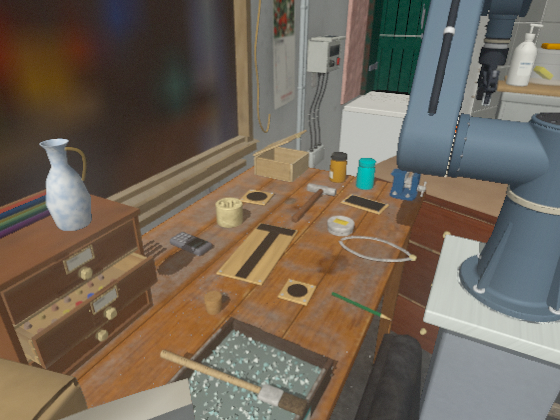

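Top view: amber jar with a black cap at (440,212), and its turquoise look-alike at (435,253), so the amber one is meant. Hammer head is at (385,210) with the handle to (298,210), handset (207,141), cork (140,212). Hammer board head shape is at (270,202), jar disc (332,146), cork disc (189,262), handset oblong (378,268). Mould is at (266,145) and tin at (306,262). Next I'll measure these by masks and make one enlarged crop.

```bash
cat > h.py <<'E'
import numpy as np, cv2
from station import sensors, cams, order, manip
def ray(m,uv):
    K=np.array([[m['fx'],0,m['cx']],[0,m['fy'],m['cy']],[0,0,1]])
    p=cv2.undistortPoints(np.array(uv,float).reshape(-1,1,2),K,m['distortion']).reshape(-1,2)
    R=m['extrinsics'][:3,:3];t=m['extrinsics'][:3,3]
    return -R.T@t,np.c_[p,np.ones(len(p))]@R
def plane(m,uv,z):
    c,d=ray(m,uv);return (c+d*((z-c[2])/d[:,2])[:,None])[:,:2]
def blob(mask,box,m,z,x0=0,y0=0):
    """largest blob in box(u0,v0,u1,v1): centroid px, world centre, minAreaRect in world(mm)"""
    u0,v0,u1,v1=box;k=np.zeros(mask.shape,np.uint8);k[v0:v1,u0:u1]=mask[v0:v1,u0:u1]
    cs,_=cv2.findContours(k,cv2.RETR_EXTERNAL,cv2.CHAIN_APPROX_NONE);c=max(cs,key=cv2.contourArea)
    w=plane(m,c.reshape(-1,2),z)*1000
    r=cv2.minAreaRect(w.astype(np.float32));b=cv2.boxPoints(r)
    e=b[1]-b[0] if np.linalg.norm(b[1]-b[0])>np.linalg.norm(b[2]-b[1]) else b[2]-b[1]
    return np.round(c.reshape(-1,2).mean(0)),np.round(r[0],1),np.round(r[1],1),round(float(np.degrees(np.arctan2(e[1],e[0]))%180),1)
E
python3 - <<'E'
from h import *
im=cv2.imread('pics/top0.png');m=cams.camera_model('top')
hsv=cv2.cvtColor(im,cv2.COLOR_BGR2HSV);H,S,V=[hsv[...,i].astype(int) for i in range(3)]
dark=((V<60)*255).astype(np.uint8);grey=((S<95)&(V>40))*1
print('hb',blob(dark,(178,178,284,234),m,.006))
print('hbhead',blob(dark,(263,178,284,234),m,.006))
print('hbhandle',blob(dark,(178,178,262,234),m,.006))
print('jarb',blob(dark,(315,128,352,165),m,.006))
print('corkb',blob(dark,(175,248,204,277),m,.006))
print('handb',blob(dark,(358,240,398,297),m,.006))
print('handset',blob(((S<110)*255).astype(np.uint8),(190,118,224,166),m,.018))
print('head',blob(((S<90)*255).astype(np.uint8),(370,185,398,234),m,.02))
print('jarcap',blob(((V<60)*255).astype(np.uint8),(420,195,460,230),m,.088))
c=[im[118:166,180:230],im[180:240,290:400],im[190:270,415:465],im[195:230,125:160]]
W=np.zeros((600,800,3),np.uint8)
for a,(x,y,f) in zip(c,[(0,0,6),(0,300,4.9),(550,0,5),(310,0,6)]):
    b=cv2.resize(a,None,fx=f,fy=f,interpolation=cv2.INTER_CUBIC);b=b[:600-y,:800-x];W[y:y+b.shape[0],x:x+b.shape[1]]=b
cv2.imwrite('pics/crop0.png',W)
for u,v in [(140,212),(140,207),(207,141),(440,212)]:print(u,v,hsv[v,u])
E
```

```text
Traceback (most recent call last):
  File "h.py", line 13, in blob
    cs,_=cv2.findContours(k,cv2.RETR_EXTERNAL,cv2.CHAIN_APPROX_NONE);c=max(cs,key=cv2.contourArea)
                                                                       ~~~^^^^^^^^^^^^^^^^^^^^^^^^
ValueError: max() iterable argument is empty
```

```bash
python3 - <<'E'
from h import *
im=cv2.imread('pics/top0.png');m=cams.camera_model('top')
hsv=cv2.cvtColor(im,cv2.COLOR_BGR2HSV);H,S,V=[hsv[...,i].astype(int) for i in range(3)]
for u,v in [(270,202),(220,208),(240,190),(332,146),(378,268),(140,212),(140,207),(207,141),(440,212),(385,210),(330,211),(330,225),(330,120)]:print(u,v,hsv[v,u])
c=[im[118:166,180:230],im[180:240,290:400],im[190:270,415:465],im[195:230,125:160]]
W=np.zeros((600,800,3),np.uint8)
for a,(x,y,f) in zip(c,[(0,0,6),(0,300,4.9),(550,0,5),(310,0,6)]):
    b=cv2.resize(a,None,fx=f,fy=f,interpolation=cv2.INTER_CUBIC);b=b[:600-y,:800-x];W[y:y+b.shape[0],x:x+b.shape[1]]=b
cv2.imwrite('pics/crop0.png',W)
def u8(x):return (x*255).astype(np.uint8)
dark=u8(V<90)
for n,mk,b,z in [('hb',dark,(178,178,284,234),.006),('hbhead',dark,(265,178,284,234),.006),('hbhandle',dark,(178,178,262,234),.006),('jarb',dark,(315,128,352,165),.006),('corkb',dark,(175,248,204,277),.006),('handb',dark,(358,240,398,297),.006),('handset',u8(S<110),(190,118,224,166),.018),('head',u8(S<90),(370,185,398,234),.02),('cap',dark,(420,195,460,230),.088)]:
    try:print(n,blob(mk,b,m,z))
    except Exception as e:print(n,e)
E
```

```text
270 202 [13 81 79]
220 208 [10 71 86]
240 190 [ 18 109 227]
332 146 [11 61 79]
378 268 [ 9 52 78]
140 212 [ 16 124 205]
140 207 [ 17 118 207]
207 141 [  4  19 108]
440 212 [12 36 93]
385 210 [  8  20 190]
330 211 [ 12 119 157]
330 225 [ 15 159 193]
330 120 [ 12  83 181]
hb (array([239., 205.]), array([519.5, 130.8]), array([ 89.2, 217.9]), 96.3)
hbhead (array([271., 202.]), array([529.9,  35.6]), array([89.2, 26.2]), 6.3)
hbhandle (array([223., 207.]), array([515.2, 147.6]), array([ 19.9, 183.6]), 96.1)
jarb (array([332., 146.]), array([ 669.2, -110.7]), array([51.6, 53.2]), 91.1)
corkb (array([189., 262.]), array([383.5, 225.8]), array([33.1, 31.1]), 1.7)
handb (array([377., 268.]), array([ 376.9, -220.2]), array([48. , 99.7]), 171.3)
handset (array([206., 141.]), array([671.8, 190.9]), array([116.9,  80.1]), 1.9)
head (array([384., 207.]), array([ 522.5, -231.2]), array([ 47.5, 103. ]), 166.2)
cap (array([447., 211.]), array([ 504.5, -365.8]), array([27.8, 36.9]), 154.8)
```

View pics/crop0.png

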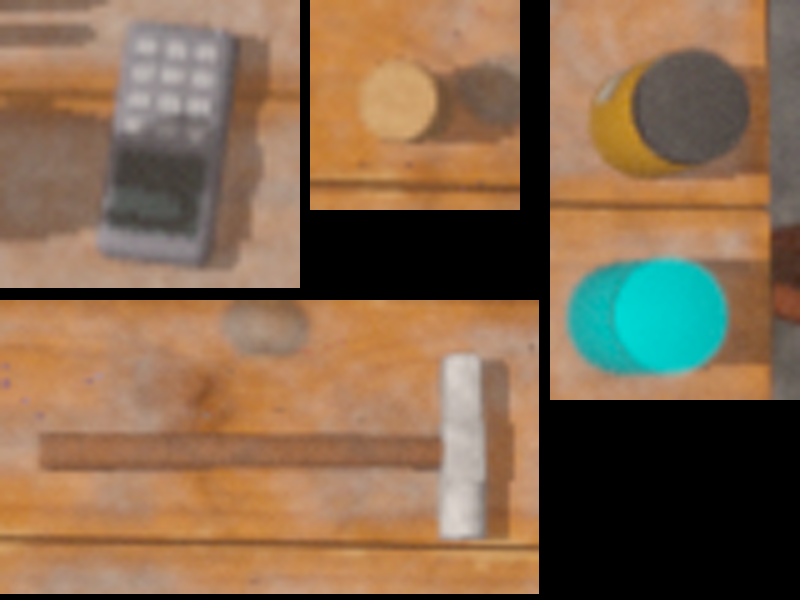

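The crop confirms the amber jar with the black cap, centred at (443,211); the turquoise one at (434,253) is the look-alike. Cork centre is (139.5,211.3). The handset, hammer head and handle edges are clear too, so I'll convert them to world positions.

```bash
python3 - <<'E'
from h import *
m=cams.camera_model('top')
def P(pts,f,off,org,z): 
    p=(np.array(pts,float)-org+.5)/f-.5+off; return (plane(m,p,z)*1000).round(1)
print('cap',P([(692,107)],5,(415,190),(550,0),.088))
print('turq',P([(670,315)],5,(415,190),(550,0),.088))
print('cork',P([(399,100)],6,(125,195),(310,0),.032))
h=P([(130,22),(238,35),(210,267),(100,255)],6,(180,118),(0,0),.016)
print('handset',h.mean(0),np.linalg.norm(h-np.roll(h,1,0),axis=1),np.degrees(np.arctan2(*(h[0]+h[1]-h[2]-h[3])[::-1])))
k=P([(440,355),(487,355),(485,538),(438,538)],4.9,(290,180),(0,300),.02);print('head',k,k.mean(0))
print('handle',P([(40,451),(240,451),(438,451)],4.9,(290,180),(0,300),.012))
print('mould',plane(m,[(266,145)],.054),'tin',plane(m,[(306,262)],.024))
from scipy.spatial.transform import Rotation as R
print(R.from_quat(sensors.sense()['tool_rot']).as_matrix().round(3),sensors.sense()['t'],sensors.sense()['finger_gap'])
E
```

```text
cap [[ 507.1 -355.3]]
turq [[ 413.8 -344.6]]
cork [[499.5 341.8]]
handset [671.6   187.675] [95.76909731 44.07323451 95.12859717 44.50820149] -4.898238045289147
head [[ 559.2 -222.7]
 [ 559.6 -245.6]
 [ 471.1 -244.5]
 [ 470.7 -221.7]] [ 515.15  -233.625]
handle [[ 510.   -30.4]
 [ 511.7 -126.9]
 [ 513.4 -223.1]]
mould [[0.65684123 0.04627659]] tin [[ 0.3889831  -0.05119198]]
[[ 0.974  0.225 -0.   ]
 [ 0.225 -0.974  0.002]
 [ 0.    -0.002 -1.   ]] 0.1 1.0015629617193118
```

>>> move_arm([
  {"dx": 1,"dy": 0.6},
  {"dx": 1,"dy": 0.6},
  {"dx": 1,"dy": 0.6},
  {"dx": 1,"dy": 0.6},
  {"dx": 1,"dy": 0.6},
  {"dx": 1,"dy": 0.6},
  {"dx": 1,"dy": 0.6},
  {"dx": 1,"dy": 0.6},
  {"dx": 1,"dy": 0.6},
  {"dx": 1,"dy": 0.6},
], claw=100, newtons=30)

```text
schema error: expected keys dx, dy, dz, rx, ry, rz
```

>>> move_arm([
  {"dx": 0.9,"dy": 0.8},
  {"dx": 0.9,"dy": 0.8},
  {"dx": 0.9,"dy": 0.8},
  {"dx": 0.9,"dy": 0.8},
  {"dx": 0.9,"dy": 0.8},
  {"dz": -0.8},
  {"dz": -0.8},
  {"dz": -0.8},
  {"dz": -0.8},
  {"dz": 0},
])

```text
schema error: expected keys dx, dy, dz, rx, ry, rz
```

```bash
python3 - <<'E'
from h import *
s=sensors.sense();print(s['t'],s['tcp_pos'],s['q'])
m=cams.camera_model('wrist');im=cams.snapshot('wrist')[:,:,::-1];cv2.imwrite('pics/w1.png',im);np.save('w1.npy',m,allow_pickle=True)
E
```

```text
0.1 [ 0.14054107 -0.60832347  0.23041155] [-1.52250337e+00  5.28401287e-01  1.43378259e+00  3.97031820e-05
  1.18142232e+00 -1.78495833e-01]
```

View pics/w1.png

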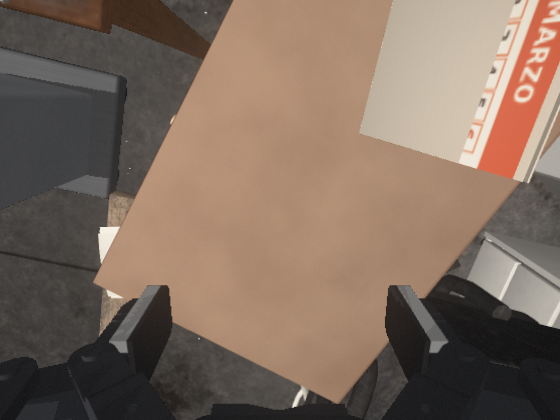

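All six keys are needed, so the moves were refused. The wrist view still shows the start: a side table and the fingers at the bottom, nothing relevant.

>>> move_arm([
  {"dx": 1,"dy": 0.6,"dz": 0,"rx": 0,"ry": 0,"rz": 0},
  {"dx": 1,"dy": 0.6,"dz": 0,"rx": 0,"ry": 0,"rz": 0},
  {"dx": 1,"dy": 0.6,"dz": 0,"rx": 0,"ry": 0,"rz": 0},
  {"dx": 1,"dy": 0.6,"dz": 0,"rx": 0,"ry": 0,"rz": 0},
  {"dx": 1,"dy": 0.6,"dz": 0,"rx": 0,"ry": 0,"rz": 0},
  {"dx": 1,"dy": 0.6,"dz": 0,"rx": 0,"ry": 0,"rz": 0},
  {"dx": 1,"dy": 0.6,"dz": 0,"rx": 0,"ry": 0,"rz": 0},
  {"dx": 1,"dy": 0.6,"dz": 0,"rx": 0,"ry": 0,"rz": 0},
  {"dx": 1,"dy": 0.6,"dz": 0,"rx": 0,"ry": 0,"rz": 0},
  {"dx": 1,"dy": 0.6,"dz": 0,"rx": 0,"ry": 0,"rz": 0},
], claw=100, newtons=30)

```text
t: 1.4
tcp_pos: [0.3912, -0.4582, 0.231]
tool_rot: [0.994, 0.113, -0.0, -0.0]
force: [0.3, 0.1, 0.8]
finger_gap: 1.001
gripper_force: 0.0
```

>>> move_arm([
  {"dx": 0.9,"dy": 0.8,"dz": 0,"rx": 0,"ry": 0,"rz": 0},
  {"dx": 0.9,"dy": 0.8,"dz": 0,"rx": 0,"ry": 0,"rz": 0},
  {"dx": 0.9,"dy": 0.8,"dz": 0,"rx": 0,"ry": 0,"rz": 0},
  {"dx": 0.9,"dy": 0.8,"dz": 0,"rx": 0,"ry": 0,"rz": 0},
  {"dx": 0.9,"dy": 0.8,"dz": 0,"rx": 0,"ry": 0,"rz": 0},
  {"dx": 0,"dy": 0,"dz": -0.8,"rx": 0,"ry": 0,"rz": 0},
  {"dx": 0,"dy": 0,"dz": -0.8,"rx": 0,"ry": 0,"rz": 0},
  {"dx": 0,"dy": 0,"dz": -0.8,"rx": 0,"ry": 0,"rz": 0},
  {"dx": 0,"dy": 0,"dz": -0.8,"rx": 0,"ry": 0,"rz": 0},
  {"dx": 0,"dy": 0,"dz": 0,"rx": 0,"ry": 0,"rz": 0},
])

```text
t: 2.65
tcp_pos: [0.5019, -0.3578, 0.1494]
tool_rot: [0.994, 0.113, -0.001, -0.002]
force: [-0.3, 0.2, 0.2]
finger_gap: 1.001
gripper_force: 0.0
```

```bash
python3 - <<'E'
from h import *
s=sensors.sense();print(s['t'],s['tcp_pos'],s['q'])
m=cams.camera_model('wrist');im=cams.snapshot('wrist')[:,:,::-1];cv2.imwrite('pics/w2.png',im)
hsv=cv2.cvtColor(im,cv2.COLOR_BGR2HSV)
p=np.array([507.1,-355.3,88,1])/[1000,1000,1000,1];c=m['extrinsics']@p;print(c,m['fx']*c[0]/c[2]+m['cx'],m['fy']*c[1]/c[2]+m['cy'],m['distortion'])
E
```

```text
2.65 [ 0.50194749 -0.35783573  0.14937619] [-8.00359444e-01  6.16647131e-01  1.52562615e+00 -5.39240778e-05
  1.00411370e+00  5.43624770e-01]
[-0.00102483  0.00573704  0.21710509  1.        ] 276.4317246458702 225.34219383115766 [0.01266532 0.         0.         0.         0.        ]
```

View pics/w2.png

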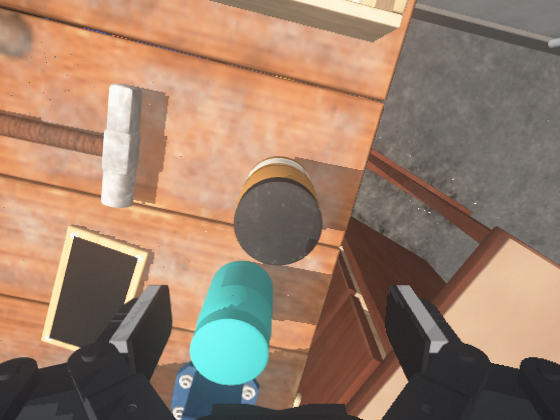

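Wrist view: cap at (278,221), against a prediction of (276,225), so the estimate is good to about 2 mm. The turquoise jar at (235,330) stays clear of the fingers. Going down to grip.

>>> move_arm([
  {"dx": 0.25,"dy": 0.1,"dz": 0,"rx": 0,"ry": 0,"rz": 0},
  {"dx": 0,"dy": 0,"dz": -0.6,"rx": 0,"ry": 0,"rz": 0},
  {"dx": 0,"dy": 0,"dz": -0.6,"rx": 0,"ry": 0,"rz": 0},
  {"dx": 0,"dy": 0,"dz": -0.6,"rx": 0,"ry": 0,"rz": 0},
  {"dx": 0,"dy": 0,"dz": -0.6,"rx": 0,"ry": 0,"rz": 0},
  {"dx": 0,"dy": 0,"dz": -0.6,"rx": 0,"ry": 0,"rz": 0},
  {"dx": 0,"dy": 0,"dz": -0.6,"rx": 0,"ry": 0,"rz": 0},
  {"dx": 0,"dy": 0,"dz": -0.4,"rx": 0,"ry": 0,"rz": 0},
  {"dx": 0,"dy": 0,"dz": -0.4,"rx": 0,"ry": 0,"rz": 0},
  {"dx": 0,"dy": 0,"dz": 0,"rx": 0,"ry": 0,"rz": 0},
])

```text
t: 3.95
tcp_pos: [0.509, -0.3561, 0.0405]
tool_rot: [0.994, 0.113, -0.0, -0.001]
force: [0.3, 0.3, 0.2]
finger_gap: 0.998
gripper_force: 0.0
```

>>> move_arm([
  {"dx": 0,"dy": 0,"dz": 0,"rx": 0,"ry": 0,"rz": 0},
  {"dx": 0,"dy": 0,"dz": 0,"rx": 0,"ry": 0,"rz": 0},
  {"dx": 0,"dy": 0,"dz": 0,"rx": 0,"ry": 0,"rz": 0},
  {"dx": 0,"dy": 0,"dz": 0,"rx": 0,"ry": 0,"rz": 0},
  {"dx": 0,"dy": 0,"dz": 0,"rx": 0,"ry": 0,"rz": 0},
  {"dx": 0,"dy": 0,"dz": 0,"rx": 0,"ry": 0,"rz": 0},
  {"dx": 0,"dy": 0,"dz": 0,"rx": 0,"ry": 0,"rz": 0},
  {"dx": 0,"dy": 0,"dz": 0,"rx": 0,"ry": 0,"rz": 0},
  {"dx": 0,"dy": 0,"dz": 0,"rx": 0,"ry": 0,"rz": 0},
  {"dx": 0,"dy": 0,"dz": 0,"rx": 0,"ry": 0,"rz": 0},
], claw=0, newtons=45)

```text
t: 5.2
tcp_pos: [0.5097, -0.3566, 0.0422]
tool_rot: [0.994, 0.113, 0.0, 0.0]
force: [0.1, 1.5, 6.6]
finger_gap: 0.606
gripper_force: 48.2
```

>>> move_arm([
  {"dx": 0,"dy": 0,"dz": 0.5,"rx": 0,"ry": 0,"rz": 0},
  {"dx": 0,"dy": 0,"dz": 1,"rx": 0,"ry": 0,"rz": 0},
  {"dx": 0,"dy": 0,"dz": 1,"rx": 0,"ry": 0,"rz": 0},
  {"dx": 0.4,"dy": 0.6,"dz": 0,"rx": 0,"ry": 0,"rz": 0},
  {"dx": 0.6,"dy": 0.9,"dz": 0,"rx": 0,"ry": 0,"rz": 0},
  {"dx": 0.6,"dy": 0.9,"dz": 0,"rx": 0,"ry": 0,"rz": 0},
  {"dx": 0.6,"dy": 0.9,"dz": 0,"rx": 0,"ry": 0,"rz": 0},
  {"dx": 0.6,"dy": 0.9,"dz": 0,"rx": 0,"ry": 0,"rz": 0},
  {"dx": 0.6,"dy": 0.9,"dz": 0,"rx": 0,"ry": 0,"rz": 0},
  {"dx": 0.6,"dy": 0.9,"dz": 0,"rx": 0,"ry": 0,"rz": 0},
])

```text
t: 6.45
tcp_pos: [0.609, -0.2038, 0.1021]
tool_rot: [0.994, 0.113, -0.001, -0.001]
force: [-0.3, 0.3, -3.8]
finger_gap: 0.607
gripper_force: 48.0
```

>>> move_arm([
  {"dx": 0.6,"dy": 0.9,"dz": 0,"rx": 0,"ry": 0,"rz": 0},
  {"dx": 0.6,"dy": 0.9,"dz": 0,"rx": 0,"ry": 0,"rz": 0},
  {"dx": 0.6,"dy": 0.9,"dz": 0,"rx": 0,"ry": 0,"rz": 0},
  {"dx": 0.4,"dy": 0.5,"dz": 0,"rx": 0,"ry": 0,"rz": 0},
  {"dx": 0.2,"dy": 0.3,"dz": 0,"rx": 0,"ry": 0,"rz": 0},
  {"dx": 0,"dy": 0,"dz": 0,"rx": 0,"ry": 0,"rz": 0},
  {"dx": 0,"dy": 0,"dz": 0,"rx": 0,"ry": 0,"rz": 0},
  {"dx": 0,"dy": 0,"dz": 0,"rx": 0,"ry": 0,"rz": 0},
  {"dx": 0,"dy": 0,"dz": 0,"rx": 0,"ry": 0,"rz": 0},
  {"dx": 0,"dy": 0,"dz": 0,"rx": 0,"ry": 0,"rz": 0},
])

```text
t: 7.7
tcp_pos: [0.6692, -0.1193, 0.1039]
tool_rot: [0.994, 0.113, 0.0, 0.0]
force: [0.4, 0.5, -2.5]
finger_gap: 0.61
gripper_force: 47.9
```

```bash
python3 - <<'E'
from h import *
s=sensors.sense();print(s['t'],s['tcp_pos'],s['force'])
m=cams.camera_model('wrist');im=cams.snapshot('wrist')[:,:,::-1];cv2.imwrite('pics/w3.png',im)
for z in (10,100):
  p=np.r_[s['tcp_pos'],1];p[2]=z/1000;c=m['extrinsics']@p;print(z,m['fx']*c[0]/c[2]+m['cx'],m['fy']*c[1]/c[2]+m['cy'])
E
```

```text
7.7 [ 0.66922073 -0.11931675  0.103915  ] [ 0.36939097  0.474976   -2.54699516]
10 278.2400793331373 217.2794835680851
100 278.30978490114813 280.8979606212148
```

View pics/w3.png

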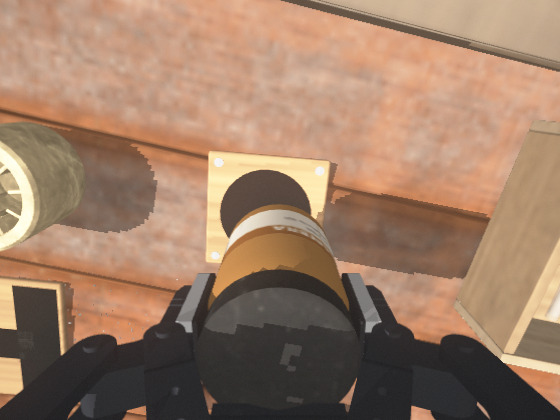

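Wrist view: the jar is held upright. The board corners at (209,152), (330,162) and (206,262) put its centre at (268,212), while the tool axis projects to (278,217). The jar needs about 7 mm to +y and 2 mm to +x, then it can go down.

>>> move_arm([
  {"dx": 0.1,"dy": 0.3,"dz": 0,"rx": 0,"ry": 0,"rz": 0},
  {"dx": 0,"dy": 0,"dz": -0.4,"rx": 0,"ry": 0,"rz": 0},
  {"dx": 0,"dy": 0,"dz": -0.4,"rx": 0,"ry": 0,"rz": 0},
  {"dx": 0,"dy": 0,"dz": -0.4,"rx": 0,"ry": 0,"rz": 0},
  {"dx": 0,"dy": 0,"dz": -0.4,"rx": 0,"ry": 0,"rz": 0},
  {"dx": 0,"dy": 0,"dz": -0.3,"rx": 0,"ry": 0,"rz": 0},
  {"dx": 0,"dy": 0,"dz": -0.2,"rx": 0,"ry": 0,"rz": 0},
  {"dx": 0,"dy": 0,"dz": -0.1,"rx": 0,"ry": 0,"rz": 0},
  {"dx": 0,"dy": 0,"dz": 0,"rx": 0,"ry": 0,"rz": 0},
  {"dx": 0,"dy": 0,"dz": 0,"rx": 0,"ry": 0,"rz": 0},
])

```text
t: 9.0
tcp_pos: [0.6721, -0.1115, 0.0492]
tool_rot: [0.994, 0.113, 0.0, 0.0]
force: [-0.1, -0.4, -2.3]
finger_gap: 0.61
gripper_force: 47.9
```

Not touching yet, so go down a little and release.

>>> move_arm([
  {"dx": 0,"dy": 0,"dz": -0.05,"rx": 0,"ry": 0,"rz": 0},
  {"dx": 0,"dy": 0,"dz": -0.05,"rx": 0,"ry": 0,"rz": 0},
  {"dx": 0,"dy": 0,"dz": 0,"rx": 0,"ry": 0,"rz": 0},
  {"dx": 0,"dy": 0,"dz": 0,"rx": 0,"ry": 0,"rz": 0},
  {"dx": 0,"dy": 0,"dz": 0,"rx": 0,"ry": 0,"rz": 0},
  {"dx": 0,"dy": 0,"dz": 0,"rx": 0,"ry": 0,"rz": 0},
  {"dx": 0,"dy": 0,"dz": 0,"rx": 0,"ry": 0,"rz": 0},
  {"dx": 0,"dy": 0,"dz": 0,"rx": 0,"ry": 0,"rz": 0},
  {"dx": 0,"dy": 0,"dz": 0,"rx": 0,"ry": 0,"rz": 0},
  {"dx": 0,"dy": 0,"dz": 0,"rx": 0,"ry": 0,"rz": 0},
])

```text
t: 10.25
tcp_pos: [0.6723, -0.1116, 0.0483]
tool_rot: [0.994, 0.113, 0.001, 0.0]
force: [-2.8, 0.4, 6.0]
finger_gap: 0.609
gripper_force: 48.8
```

>>> move_arm([
  {"dx": 0,"dy": 0,"dz": 0,"rx": 0,"ry": 0,"rz": 0},
  {"dx": 0,"dy": 0,"dz": 0,"rx": 0,"ry": 0,"rz": 0},
  {"dx": 0,"dy": 0,"dz": 0,"rx": 0,"ry": 0,"rz": 0},
  {"dx": 0,"dy": 0,"dz": 0,"rx": 0,"ry": 0,"rz": 0},
  {"dx": 0,"dy": 0,"dz": 0,"rx": 0,"ry": 0,"rz": 0},
  {"dx": 0,"dy": 0,"dz": 0.5,"rx": 0,"ry": 0,"rz": 0},
  {"dx": 0,"dy": 0,"dz": 1,"rx": 0,"ry": 0,"rz": 0},
  {"dx": 0,"dy": 0,"dz": 1,"rx": 0,"ry": 0,"rz": 0},
  {"dx": 0,"dy": 0,"dz": 1,"rx": 0,"ry": 0,"rz": 0},
  {"dx": 0,"dy": 0,"dz": 0.5,"rx": 0,"ry": 0,"rz": 0},
], claw=100)

```text
t: 11.5
tcp_pos: [0.6728, -0.1118, 0.1489]
tool_rot: [0.994, 0.113, 0.002, 0.001]
force: [-0.7, 0.3, -0.1]
finger_gap: 0.996
gripper_force: 0.0
```

>>> move_arm([
  {"dx": -0.8,"dy": -0.33,"dz": 0,"rx": 0,"ry": 0,"rz": 0.325},
  {"dx": -0.8,"dy": -0.33,"dz": 0,"rx": 0,"ry": 0,"rz": 0.325},
  {"dx": -0.8,"dy": -0.33,"dz": 0,"rx": 0,"ry": 0,"rz": 0.325},
  {"dx": -0.8,"dy": -0.33,"dz": 0,"rx": 0,"ry": 0,"rz": 0.325},
  {"dx": -0.8,"dy": -0.33,"dz": 0,"rx": 0,"ry": 0,"rz": 0.325},
  {"dx": -0.8,"dy": -0.33,"dz": 0,"rx": 0,"ry": 0,"rz": 0.325},
  {"dx": -0.8,"dy": -0.33,"dz": 0,"rx": 0,"ry": 0,"rz": 0.325},
  {"dx": -0.8,"dy": -0.33,"dz": 0,"rx": 0,"ry": 0,"rz": 0.325},
  {"dx": 0,"dy": 0,"dz": 0,"rx": 0,"ry": 0,"rz": 0},
  {"dx": 0,"dy": 0,"dz": 0,"rx": 0,"ry": 0,"rz": 0},
])

```text
t: 12.75
tcp_pos: [0.5127, -0.1776, 0.1465]
tool_rot: [0.702, 0.712, 0.0, 0.001]
force: [0.1, -0.0, -0.6]
finger_gap: 1.0
gripper_force: 0.0
```

```bash
python3 - <<'E'
from h import *
from scipy.spatial.transform import Rotation as R
s=sensors.sense();print(s['t'],s['tcp_pos'],R.from_quat(s['tool_rot']).as_matrix()[:2,1])
m=cams.camera_model('wrist');im=cams.snapshot('wrist')[:,:,::-1];cv2.imwrite('pics/w4.png',im)
def px(x,y,z):
  c=m['extrinsics']@[x,y,z,1];return m['fx']*c[0]/c[2]+m['cx'],m['fy']*c[1]/c[2]+m['cy']
print('tcp',px(*s['tcp_pos'][:2],.01),'grasp',px(.5116,-.1776,.01),'head',px(.5151,-.2336,.022),'end',px(.510,-.0304,.01))
t=cams.snapshot('top')[:,:,::-1];cv2.imwrite('pics/t4.png',t)
E
```

```text
12.75 [ 0.51270434 -0.17757735  0.14653663] [0.99989113 0.01470304]
tcp (np.float64(279.1873491227584), np.float64(200.97050969286107)) grasp (np.float64(277.7746007359867), np.float64(200.98028141034584)) head (np.float64(281.2257517791441), np.float64(272.7356950867217)) end (np.float64(278.3621490086025), np.float64(-13.99957690174864))
```

View pics/w4.png

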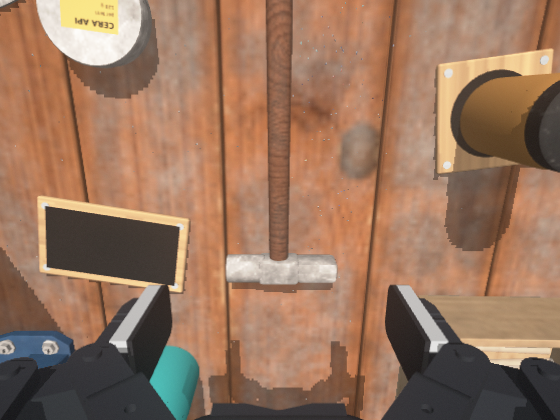

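Wrist view: hammer head at (281,269), handle vertical at column 280, matching the prediction within 2 mm. The jar stands on its disc at right. Going down over the balance point.

>>> move_arm([
  {"dx": -0.04,"dy": 0.04,"dz": -0.8,"rx": 0,"ry": 0,"rz": 0},
  {"dx": 0,"dy": 0,"dz": -0.8,"rx": 0,"ry": 0,"rz": 0},
  {"dx": 0,"dy": 0,"dz": -0.8,"rx": 0,"ry": 0,"rz": 0},
  {"dx": 0,"dy": 0,"dz": -0.8,"rx": 0,"ry": 0,"rz": 0},
  {"dx": 0,"dy": 0,"dz": -0.8,"rx": 0,"ry": 0,"rz": 0},
  {"dx": 0,"dy": 0,"dz": -0.8,"rx": 0,"ry": 0,"rz": 0},
  {"dx": 0,"dy": 0,"dz": -0.5,"rx": 0,"ry": 0,"rz": 0},
  {"dx": 0,"dy": 0,"dz": -0.3,"rx": 0,"ry": 0,"rz": 0},
  {"dx": 0,"dy": 0,"dz": 0,"rx": 0,"ry": 0,"rz": 0},
  {"dx": 0,"dy": 0,"dz": 0,"rx": 0,"ry": 0,"rz": 0},
])

```text
t: 14.1
tcp_pos: [0.5112, -0.1767, 0.0068]
tool_rot: [0.701, 0.713, 0.0, 0.001]
force: [0.3, 0.7, 0.2]
finger_gap: 1.002
gripper_force: 0.0
```

>>> move_arm([
  {"dx": 0,"dy": 0,"dz": 0,"rx": 0,"ry": 0,"rz": 0},
  {"dx": 0,"dy": 0,"dz": 0,"rx": 0,"ry": 0,"rz": 0},
  {"dx": 0,"dy": 0,"dz": 0,"rx": 0,"ry": 0,"rz": 0},
  {"dx": 0,"dy": 0,"dz": 0,"rx": 0,"ry": 0,"rz": 0},
  {"dx": 0,"dy": 0,"dz": 0,"rx": 0,"ry": 0,"rz": 0},
  {"dx": 0,"dy": 0,"dz": 0,"rx": 0,"ry": 0,"rz": 0},
  {"dx": 0,"dy": 0,"dz": 0,"rx": 0,"ry": 0,"rz": 0},
  {"dx": 0,"dy": 0,"dz": 0,"rx": 0,"ry": 0,"rz": 0},
  {"dx": 0,"dy": 0,"dz": 0,"rx": 0,"ry": 0,"rz": 0},
  {"dx": 0,"dy": 0,"dz": 0,"rx": 0,"ry": 0,"rz": 0},
], claw=0, newtons=60)

```text
t: 15.35
tcp_pos: [0.5111, -0.1766, 0.0068]
tool_rot: [0.701, 0.713, 0.0, 0.0]
force: [-0.8, 1.2, 5.5]
finger_gap: 0.181
gripper_force: 58.6
```

>>> move_arm([
  {"dx": 0,"dy": 0,"dz": 0.4,"rx": 0,"ry": 0,"rz": 0},
  {"dx": 0,"dy": 0,"dz": 0.8,"rx": 0,"ry": 0,"rz": 0},
  {"dx": 0,"dy": 0,"dz": 0.8,"rx": 0,"ry": 0,"rz": 0},
  {"dx": 0,"dy": 0.4,"dz": 0.4,"rx": 0,"ry": 0,"rz": 0},
  {"dx": 0,"dy": 0.7,"dz": 0,"rx": 0,"ry": 0,"rz": 0},
  {"dx": 0,"dy": 0.8,"dz": 0,"rx": 0,"ry": 0,"rz": 0},
  {"dx": 0,"dy": 0.8,"dz": 0,"rx": 0,"ry": 0,"rz": 0},
  {"dx": 0,"dy": 0.8,"dz": 0,"rx": 0,"ry": 0,"rz": 0},
  {"dx": 0,"dy": 0.8,"dz": 0,"rx": 0,"ry": 0,"rz": 0},
  {"dx": 0,"dy": 0.8,"dz": 0,"rx": 0,"ry": 0,"rz": 0},
])

```text
t: 16.6
tcp_pos: [0.5108, -0.0474, 0.0662]
tool_rot: [0.701, 0.713, -0.0, -0.0]
force: [0.0, 1.4, -1.5]
finger_gap: 0.181
gripper_force: 58.8
```

>>> move_arm([
  {"dx": 0,"dy": 0.8,"dz": 0,"rx": 0,"ry": 0,"rz": 0.05},
  {"dx": 0,"dy": 0.8,"dz": 0,"rx": 0,"ry": 0,"rz": 0.05},
  {"dx": 0.1,"dy": 0.8,"dz": 0,"rx": 0,"ry": 0,"rz": 0.05},
  {"dx": 0.1,"dy": 0.8,"dz": 0,"rx": 0,"ry": 0,"rz": 0.03},
  {"dx": 0.1,"dy": 0.8,"dz": 0,"rx": 0,"ry": 0,"rz": 0},
  {"dx": 0.1,"dy": 0.8,"dz": 0,"rx": 0,"ry": 0,"rz": 0},
  {"dx": 0,"dy": 0.5,"dz": 0,"rx": 0,"ry": 0,"rz": 0},
  {"dx": 0,"dy": 0.2,"dz": 0,"rx": 0,"ry": 0,"rz": 0},
  {"dx": 0,"dy": 0,"dz": 0,"rx": 0,"ry": 0,"rz": 0},
  {"dx": 0,"dy": 0,"dz": 0,"rx": 0,"ry": 0,"rz": 0},
])

```text
t: 17.85
tcp_pos: [0.5208, 0.088, 0.0663]
tool_rot: [0.667, 0.745, -0.0, 0.0]
force: [0.6, -0.2, -1.7]
finger_gap: 0.18
gripper_force: 58.8
```

```bash
python3 - <<'E'
from h import *
from scipy.spatial.transform import Rotation as R
s=sensors.sense();print(s['t'],s['tcp_pos'],R.from_quat(s['tool_rot']).as_matrix()[:2,1],s['force'],s['ft_torque'])
m=cams.camera_model('wrist');im=cams.snapshot('wrist')[:,:,::-1];cv2.imwrite('pics/w5.png',im)
E
```

```text
17.85 [0.52079611 0.08803125 0.06629591] [0.99385034 0.11073155] [ 0.6096749  -0.19941004 -1.72435831] [-0.03584401 -0.03800504 -0.00971603]
```

View pics/w5.png

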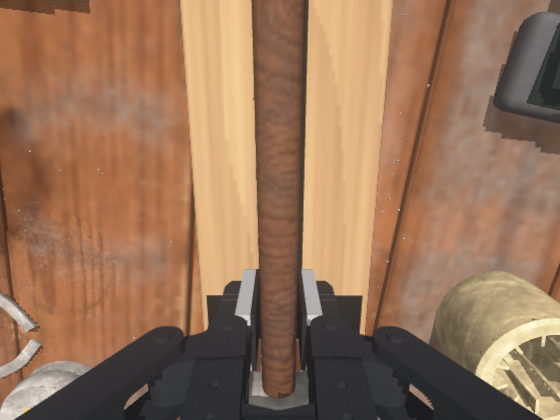

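The handle is level and aligned with the board, covering its handle silhouette in the view. Lowering.

>>> move_arm([
  {"dx": 0.02,"dy": 0.09,"dz": -0.4,"rx": 0,"ry": 0,"rz": 0},
  {"dx": 0,"dy": 0,"dz": -0.5,"rx": 0,"ry": 0,"rz": 0},
  {"dx": 0,"dy": 0,"dz": -0.5,"rx": 0,"ry": 0,"rz": 0},
  {"dx": 0,"dy": 0,"dz": -0.4,"rx": 0,"ry": 0,"rz": 0},
  {"dx": 0,"dy": 0,"dz": -0.2,"rx": 0,"ry": 0,"rz": 0},
  {"dx": 0,"dy": 0,"dz": -0.1,"rx": 0,"ry": 0,"rz": 0},
  {"dx": 0,"dy": 0,"dz": -0.05,"rx": 0,"ry": 0,"rz": 0},
  {"dx": 0,"dy": 0,"dz": 0,"rx": 0,"ry": 0,"rz": 0},
  {"dx": 0,"dy": 0,"dz": 0,"rx": 0,"ry": 0,"rz": 0},
  {"dx": 0,"dy": 0,"dz": 0,"rx": 0,"ry": 0,"rz": 0},
])

```text
t: 19.15
tcp_pos: [0.5216, 0.0908, 0.0128]
tool_rot: [0.667, 0.745, 0.0, 0.0]
force: [0.2, 0.5, -0.0]
finger_gap: 0.181
gripper_force: 59.0
```

>>> move_arm([
  {"dx": 0,"dy": 0,"dz": 0,"rx": 0,"ry": 0,"rz": 0},
  {"dx": 0,"dy": 0,"dz": 0,"rx": 0,"ry": 0,"rz": 0},
  {"dx": 0,"dy": 0,"dz": 0,"rx": 0,"ry": 0,"rz": 0},
  {"dx": 0,"dy": 0,"dz": 0,"rx": 0,"ry": 0,"rz": 0},
  {"dx": 0,"dy": 0,"dz": 0,"rx": 0,"ry": 0,"rz": 0},
  {"dx": 0,"dy": 0,"dz": 0.6,"rx": 0,"ry": 0,"rz": 0},
  {"dx": 0,"dy": 0,"dz": 1,"rx": 0,"ry": 0,"rz": 0},
  {"dx": 0,"dy": 0,"dz": 1,"rx": 0,"ry": 0,"rz": 0},
  {"dx": 0,"dy": 0,"dz": 1,"rx": 0,"ry": 0,"rz": 0},
  {"dx": 0,"dy": 0,"dz": 1,"rx": 0,"ry": 0,"rz": 0},
], claw=100)

```text
t: 20.4
tcp_pos: [0.5213, 0.0908, 0.1294]
tool_rot: [0.667, 0.745, 0.0, 0.0]
force: [0.2, 0.6, -1.2]
finger_gap: 0.999
gripper_force: 0.0
```

>>> move_arm([
  {"dx": 0.75,"dy": 0.48,"dz": 0,"rx": 0,"ry": 0,"rz": 0.33},
  {"dx": 0.75,"dy": 0.48,"dz": 0,"rx": 0,"ry": 0,"rz": 0.33},
  {"dx": 0.75,"dy": 0.48,"dz": 0,"rx": 0,"ry": 0,"rz": 0.33},
  {"dx": 0.75,"dy": 0.48,"dz": 0,"rx": 0,"ry": 0,"rz": 0.33},
  {"dx": 0.75,"dy": 0.48,"dz": 0,"rx": 0,"ry": 0,"rz": 0.33},
  {"dx": 0.75,"dy": 0.48,"dz": 0,"rx": 0,"ry": 0,"rz": 0.33},
  {"dx": 0.75,"dy": 0.48,"dz": 0,"rx": 0,"ry": 0,"rz": 0.33},
  {"dx": 0.75,"dy": 0.48,"dz": 0,"rx": 0,"ry": 0,"rz": 0.32},
  {"dx": 0,"dy": 0,"dz": 0,"rx": 0,"ry": 0,"rz": 0},
  {"dx": 0,"dy": 0,"dz": 0,"rx": 0,"ry": 0,"rz": 0},
])

```text
t: 21.65
tcp_pos: [0.6702, 0.1864, 0.1278]
tool_rot: [0.042, 0.999, -0.0, -0.001]
force: [-0.6, -0.6, 0.5]
finger_gap: 0.999
gripper_force: 0.0
```

```bash
python3 - <<'E'
from h import *
from scipy.spatial.transform import Rotation as R
s=sensors.sense();print(s['t'],s['tcp_pos'],R.from_quat(s['tool_rot']).as_matrix()[:2,1])
m=cams.camera_model('wrist');im=cams.snapshot('wrist')[:,:,::-1];cv2.imwrite('pics/w6.png',im)
def px(x,y,z):
  c=m['extrinsics']@[x,y,z,1];return round(m['fx']*c[0]/c[2]+m['cx']),round(m['fy']*c[1]/c[2]+m['cy'])
print('tcp',px(*s['tcp_pos'][:2],.018),'handset',px(.6716,.1877,.018))
a=np.radians(-4.9);ux=np.array([np.cos(a),np.sin(a)]);uy=np.array([-ux[1],ux[0]])
print([px(*(np.array([.6716,.1877])+i*.049*ux+j*.023*uy),.016) for i,j in((1,1),(1,-1),(-1,-1),(-1,1))])
E
```

```text
21.65 [0.67017021 0.18642807 0.12779329] [0.08430434 0.99643993]
tcp (279, 213) handset (281, 215)
[(311, 275), (250, 275), (247, 145), (315, 145)]
```

View pics/w6.png

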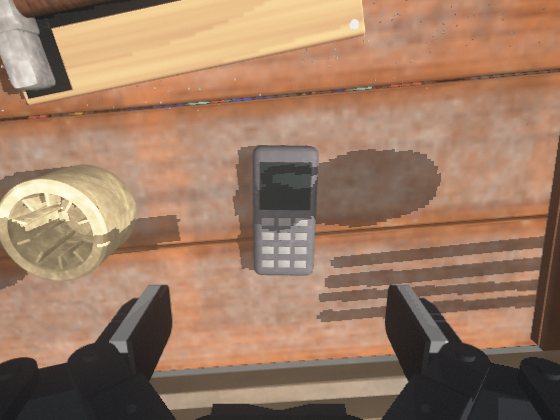

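Handset centre is at (286,210), screen towards the robot, keypad away and square with the tool; it needs +4 mm in y. Descending to grip.

>>> move_arm([
  {"dx": 0.04,"dy": 0.16,"dz": -0.5,"rx": 0,"ry": 0,"rz": 0},
  {"dx": 0,"dy": 0,"dz": -0.8,"rx": 0,"ry": 0,"rz": 0},
  {"dx": 0,"dy": 0,"dz": -0.8,"rx": 0,"ry": 0,"rz": 0},
  {"dx": 0,"dy": 0,"dz": -0.8,"rx": 0,"ry": 0,"rz": 0},
  {"dx": 0,"dy": 0,"dz": -0.8,"rx": 0,"ry": 0,"rz": 0},
  {"dx": 0,"dy": 0,"dz": -0.6,"rx": 0,"ry": 0,"rz": 0},
  {"dx": 0,"dy": 0,"dz": -0.4,"rx": 0,"ry": 0,"rz": 0},
  {"dx": 0,"dy": 0,"dz": -0.2,"rx": 0,"ry": 0,"rz": 0},
  {"dx": 0,"dy": 0,"dz": 0,"rx": 0,"ry": 0,"rz": 0},
  {"dx": 0,"dy": 0,"dz": 0,"rx": 0,"ry": 0,"rz": 0},
])

```text
t: 22.95
tcp_pos: [0.6729, 0.1909, 0.0058]
tool_rot: [0.041, 0.999, 0.0, 0.001]
force: [0.1, 0.1, 0.1]
finger_gap: 0.998
gripper_force: 0.0
```

>>> move_arm([
  {"dx": 0,"dy": 0,"dz": 0,"rx": 0,"ry": 0,"rz": 0},
  {"dx": 0,"dy": 0,"dz": 0,"rx": 0,"ry": 0,"rz": 0},
  {"dx": 0,"dy": 0,"dz": 0,"rx": 0,"ry": 0,"rz": 0},
  {"dx": 0,"dy": 0,"dz": 0,"rx": 0,"ry": 0,"rz": 0},
  {"dx": 0,"dy": 0,"dz": 0,"rx": 0,"ry": 0,"rz": 0},
  {"dx": 0,"dy": 0,"dz": 0,"rx": 0,"ry": 0,"rz": 0},
  {"dx": 0,"dy": 0,"dz": 0,"rx": 0,"ry": 0,"rz": 0},
  {"dx": 0,"dy": 0,"dz": 0,"rx": 0,"ry": 0,"rz": 0},
  {"dx": 0,"dy": 0,"dz": 0,"rx": 0,"ry": 0,"rz": 0},
  {"dx": 0,"dy": 0,"dz": 0,"rx": 0,"ry": 0,"rz": 0},
], claw=0, newtons=50)

```text
t: 24.2
tcp_pos: [0.6729, 0.1908, 0.0058]
tool_rot: [0.041, 0.999, 0.0, 0.001]
force: [-0.5, -0.8, 5.8]
finger_gap: 0.519
gripper_force: 52.3
```

>>> move_arm([
  {"dx": 0,"dy": 0,"dz": 0.6,"rx": 0,"ry": 0,"rz": 0},
  {"dx": 0,"dy": 0,"dz": 1,"rx": 0,"ry": 0,"rz": 0},
  {"dx": 0,"dy": 0,"dz": 1,"rx": 0,"ry": 0,"rz": 0},
  {"dx": 0,"dy": 0,"dz": 1,"rx": 0,"ry": 0,"rz": 0},
  {"dx": -0.4,"dy": -0.5,"dz": 0.4,"rx": 0,"ry": 0,"rz": 0},
  {"dx": -0.7,"dy": -1,"dz": 0,"rx": 0,"ry": 0,"rz": 0},
  {"dx": -0.7,"dy": -1,"dz": 0,"rx": 0,"ry": 0,"rz": 0},
  {"dx": -0.7,"dy": -1,"dz": 0,"rx": 0,"ry": 0,"rz": 0},
  {"dx": -0.7,"dy": -1,"dz": 0,"rx": 0,"ry": 0,"rz": 0},
  {"dx": -0.7,"dy": -1,"dz": 0,"rx": 0,"ry": 0,"rz": 0},
])

```text
t: 25.45
tcp_pos: [0.5724, 0.052, 0.1045]
tool_rot: [0.041, 0.999, -0.0, -0.001]
force: [0.2, -0.6, -1.4]
finger_gap: 0.52
gripper_force: 51.7
```

>>> move_arm([
  {"dx": -0.7,"dy": -1,"dz": 0,"rx": 0,"ry": 0,"rz": -0.05},
  {"dx": -0.7,"dy": -1,"dz": 0,"rx": 0,"ry": 0,"rz": -0.05},
  {"dx": -0.7,"dy": -1,"dz": 0,"rx": 0,"ry": 0,"rz": -0.03},
  {"dx": -0.8,"dy": -1,"dz": 0,"rx": 0,"ry": 0,"rz": 0},
  {"dx": -0.8,"dy": -1,"dz": 0,"rx": 0,"ry": 0,"rz": 0},
  {"dx": -0.8,"dy": -1,"dz": 0,"rx": 0,"ry": 0,"rz": 0},
  {"dx": -0.8,"dy": -1,"dz": 0,"rx": 0,"ry": 0,"rz": 0},
  {"dx": -0.8,"dy": -1,"dz": 0,"rx": 0,"ry": 0,"rz": 0},
  {"dx": -0.8,"dy": -1,"dz": 0,"rx": 0,"ry": 0,"rz": 0},
  {"dx": -0.6,"dy": -0.9,"dz": 0,"rx": 0,"ry": 0,"rz": 0},
])

```text
t: 26.7
tcp_pos: [0.3849, -0.1943, 0.1049]
tool_rot: [0.075, 0.997, 0.001, -0.001]
force: [0.4, -0.7, -1.2]
finger_gap: 0.517
gripper_force: 51.6
```

>>> move_arm([
  {"dx": -0.2,"dy": -0.4,"dz": 0,"rx": 0,"ry": 0,"rz": 0},
  {"dx": 0,"dy": 0,"dz": -0.5,"rx": 0,"ry": 0,"rz": 0},
  {"dx": 0,"dy": 0,"dz": -0.6,"rx": 0,"ry": 0,"rz": 0},
  {"dx": 0,"dy": 0,"dz": -0.6,"rx": 0,"ry": 0,"rz": 0},
  {"dx": 0,"dy": 0,"dz": 0,"rx": 0,"ry": 0,"rz": 0},
  {"dx": 0,"dy": 0,"dz": 0,"rx": 0,"ry": 0,"rz": 0},
  {"dx": 0,"dy": 0,"dz": 0,"rx": 0,"ry": 0,"rz": 0},
  {"dx": 0,"dy": 0,"dz": 0,"rx": 0,"ry": 0,"rz": 0},
  {"dx": 0,"dy": 0,"dz": 0,"rx": 0,"ry": 0,"rz": 0},
  {"dx": 0,"dy": 0,"dz": 0,"rx": 0,"ry": 0,"rz": 0},
])

```text
t: 27.95
tcp_pos: [0.3824, -0.2043, 0.0627]
tool_rot: [0.075, 0.997, -0.0, 0.0]
force: [-0.0, -0.1, -0.6]
finger_gap: 0.52
gripper_force: 51.6
```

```bash
python3 - <<'E'
from h import *
from scipy.spatial.transform import Rotation as R
s=sensors.sense();print(s['t'],s['tcp_pos'],R.from_quat(s['tool_rot']).as_matrix()[:2,1],s['q'])
m=cams.camera_model('wrist');im=cams.snapshot('wrist')[:,:,::-1];cv2.imwrite('pics/w7.png',im)
def px(x,y,z):
  c=m['extrinsics']@[x,y,z,1];return round(m['fx']*c[0]/c[2]+m['cx']),round(m['fy']*c[1]/c[2]+m['cy'])
a=np.radians(-8.7);ux=np.array([np.cos(a),np.sin(a)]);uy=np.array([-ux[1],ux[0]])
print('tcp',px(*s['tcp_pos'][:2],.006),'board corners',[px(*(np.array([.3769,-.2202])+i*.060*ux+j*.034*uy),.006) for i,j in((1,1),(1,-1),(-1,-1),(-1,1))])
E
```

```text
27.95 [ 0.38235344 -0.20431391  0.06270991] [0.14971456 0.98872923] [-7.49663516e-01  6.03382108e-01  2.04411048e+00 -5.89778823e-05
  4.93716678e-01 -2.17012837e+00]
tcp (279, 240) board corners [(307, 325), (198, 325), (183, 129), (312, 129)]
```

View pics/w7.png

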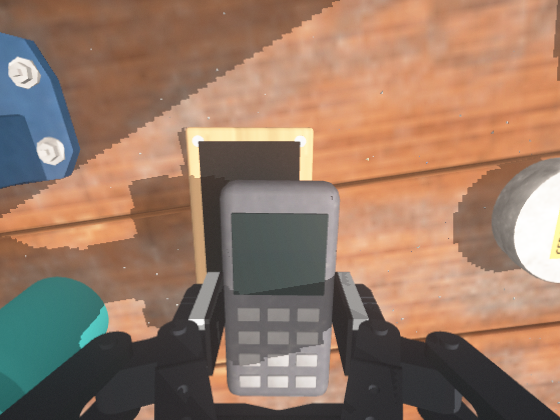

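The handset is parallel to its board; board top corners seen at (187,129) and (313,129) match the prediction. It needs -15 mm in y and -2 mm in x, then down.

>>> move_arm([
  {"dx": -0.1,"dy": -0.3,"dz": 0,"rx": 0,"ry": 0,"rz": 0},
  {"dx": 0,"dy": -0.3,"dz": -0.3,"rx": 0,"ry": 0,"rz": 0},
  {"dx": 0,"dy": 0,"dz": -0.4,"rx": 0,"ry": 0,"rz": 0},
  {"dx": 0,"dy": 0,"dz": -0.5,"rx": 0,"ry": 0,"rz": 0},
  {"dx": 0,"dy": 0,"dz": -0.4,"rx": 0,"ry": 0,"rz": 0},
  {"dx": 0,"dy": 0,"dz": -0.2,"rx": 0,"ry": 0,"rz": 0},
  {"dx": 0,"dy": 0,"dz": -0.15,"rx": 0,"ry": 0,"rz": 0},
  {"dx": 0,"dy": 0,"dz": -0.05,"rx": 0,"ry": 0,"rz": 0},
  {"dx": 0,"dy": 0,"dz": 0,"rx": 0,"ry": 0,"rz": 0},
  {"dx": 0,"dy": 0,"dz": 0,"rx": 0,"ry": 0,"rz": 0},
])

```text
t: 29.25
tcp_pos: [0.38, -0.2193, 0.0128]
tool_rot: [0.075, 0.997, -0.0, 0.0]
force: [0.8, -0.6, -0.9]
finger_gap: 0.524
gripper_force: 51.6
```

```bash
python3 - <<'E'
from h import *
s=sensors.sense();print(s['t'],s['tcp_pos'],s['force'])
m=cams.camera_model('wrist');im=cams.snapshot('wrist')[:,:,::-1];cv2.imwrite('pics/w8.png',im)
E
```

```text
29.25 [ 0.37995381 -0.21934068  0.01280007] [ 0.78464563 -0.5685827  -0.88998598]
```

View pics/w8.png

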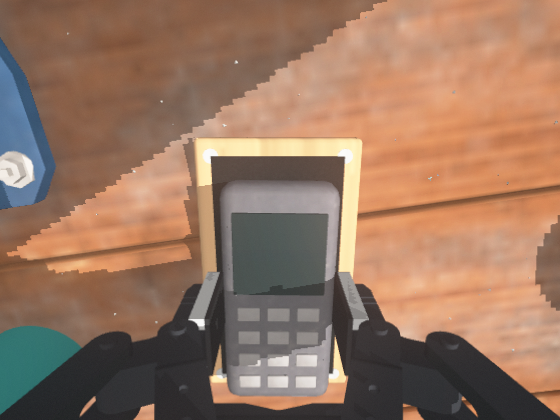

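```bash
python3 - <<'E'
from h import *
m=cams.camera_model('wrist')
print('handset ends',plane(m,[(280,181),(278,395)],.022))
print('dark top/board top/bottom fastener',plane(m,[(279,156),(279,139),(278,155),(275,377)],.006))
E
```

```text
handset ends [[ 0.33073094 -0.21159679]
 [ 0.42759064 -0.2270985 ]]
dark top/board top/bottom fastener [[ 0.32406657 -0.21093083]
 [ 0.31738448 -0.20991857]
 [ 0.3236075  -0.21126928]
 [ 0.43160965 -0.22922069]]
```

Handset centre comes out about 2.5 mm too far in +x. I'll nudge it -2.5 mm, lower and release.

>>> move_arm([
  {"dx": -0.1,"dy": 0,"dz": 0,"rx": 0,"ry": 0,"rz": 0},
  {"dx": 0,"dy": 0,"dz": -0.04,"rx": 0,"ry": 0,"rz": 0},
  {"dx": 0,"dy": 0,"dz": -0.02,"rx": 0,"ry": 0,"rz": 0},
  {"dx": 0,"dy": 0,"dz": 0,"rx": 0,"ry": 0,"rz": 0},
  {"dx": 0,"dy": 0,"dz": 0,"rx": 0,"ry": 0,"rz": 0},
  {"dx": 0,"dy": 0,"dz": 0,"rx": 0,"ry": 0,"rz": 0},
  {"dx": 0,"dy": 0,"dz": 0,"rx": 0,"ry": 0,"rz": 0},
  {"dx": 0,"dy": 0,"dz": 0,"rx": 0,"ry": 0,"rz": 0},
  {"dx": 0,"dy": 0,"dz": 0,"rx": 0,"ry": 0,"rz": 0},
  {"dx": 0,"dy": 0,"dz": 0,"rx": 0,"ry": 0,"rz": 0},
])

```text
t: 30.55
tcp_pos: [0.3771, -0.2191, 0.0117]
tool_rot: [0.075, 0.997, -0.0, 0.0]
force: [-2.0, 1.1, 7.0]
finger_gap: 0.52
gripper_force: 52.5
```

>>> move_arm([
  {"dx": 0,"dy": 0,"dz": 0,"rx": 0,"ry": 0,"rz": 0},
  {"dx": 0,"dy": 0,"dz": 0,"rx": 0,"ry": 0,"rz": 0},
  {"dx": 0,"dy": 0,"dz": 0,"rx": 0,"ry": 0,"rz": 0},
  {"dx": 0,"dy": 0,"dz": 0,"rx": 0,"ry": 0,"rz": 0},
  {"dx": 0,"dy": 0,"dz": 0,"rx": 0,"ry": 0,"rz": 0},
  {"dx": 0,"dy": 0,"dz": 0.6,"rx": 0,"ry": 0,"rz": 0},
  {"dx": 0,"dy": 0,"dz": 1,"rx": 0,"ry": 0,"rz": 0},
  {"dx": 0,"dy": 0,"dz": 1,"rx": 0,"ry": 0,"rz": 0},
  {"dx": 0,"dy": 0,"dz": 1,"rx": 0,"ry": 0,"rz": 0},
  {"dx": 0,"dy": 0,"dz": 1,"rx": 0,"ry": 0,"rz": 0},
], claw=100)

```text
t: 31.8
tcp_pos: [0.3771, -0.219, 0.1269]
tool_rot: [0.075, 0.997, 0.0, -0.0]
force: [0.6, -0.0, -0.0]
finger_gap: 1.002
gripper_force: 0.0
```

>>> move_arm([
  {"dx": 0.3,"dy": 0.5,"dz": 0,"rx": 0,"ry": 0,"rz": 0},
  {"dx": 0.3,"dy": 1,"dz": 0,"rx": 0,"ry": 0,"rz": 0},
  {"dx": 0.3,"dy": 1,"dz": 0,"rx": 0,"ry": 0,"rz": 0},
  {"dx": 0.3,"dy": 1,"dz": 0,"rx": 0,"ry": 0,"rz": 0},
  {"dx": 0.3,"dy": 1,"dz": 0,"rx": 0,"ry": 0,"rz": 0},
  {"dx": 0.3,"dy": 1,"dz": 0,"rx": 0,"ry": 0,"rz": 0},
  {"dx": 0.3,"dy": 1,"dz": 0,"rx": 0,"ry": 0,"rz": 0},
  {"dx": 0.3,"dy": 1,"dz": 0,"rx": 0,"ry": 0,"rz": 0},
  {"dx": 0.3,"dy": 1,"dz": 0,"rx": 0,"ry": 0,"rz": 0},
  {"dx": 0.3,"dy": 1,"dz": 0,"rx": 0,"ry": 0,"rz": 0},
], claw=70)

```text
t: 33.05
tcp_pos: [0.4516, 0.0201, 0.1249]
tool_rot: [0.075, 0.997, 0.0, -0.001]
force: [0.6, -0.9, 0.3]
finger_gap: 0.697
gripper_force: 0.0
```

>>> move_arm([
  {"dx": 0.2,"dy": 1,"dz": 0,"rx": 0,"ry": 0,"rz": 0},
  {"dx": 0.2,"dy": 1,"dz": 0,"rx": 0,"ry": 0,"rz": 0},
  {"dx": 0.2,"dy": 1,"dz": 0,"rx": 0,"ry": 0,"rz": 0},
  {"dx": 0.2,"dy": 1,"dz": 0,"rx": 0,"ry": 0,"rz": 0},
  {"dx": 0.2,"dy": 1,"dz": 0,"rx": 0,"ry": 0,"rz": 0},
  {"dx": 0.2,"dy": 1,"dz": 0,"rx": 0,"ry": 0,"rz": 0},
  {"dx": 0.2,"dy": 1,"dz": 0,"rx": 0,"ry": 0,"rz": 0},
  {"dx": 0.2,"dy": 1,"dz": 0,"rx": 0,"ry": 0,"rz": 0},
  {"dx": 0.2,"dy": 1,"dz": 0,"rx": 0,"ry": 0,"rz": 0},
  {"dx": 0.1,"dy": 1,"dz": 0,"rx": 0,"ry": 0,"rz": 0},
])

```text
t: 34.3
tcp_pos: [0.4987, 0.2696, 0.1245]
tool_rot: [0.075, 0.997, -0.0, -0.001]
force: [0.2, -0.2, -0.4]
finger_gap: 0.701
gripper_force: 0.0
```

>>> move_arm([
  {"dx": 0,"dy": 1,"dz": 0,"rx": 0,"ry": 0,"rz": 0},
  {"dx": 0,"dy": 1,"dz": 0,"rx": 0,"ry": 0,"rz": 0},
  {"dx": 0,"dy": 0.7,"dz": 0,"rx": 0,"ry": 0,"rz": 0},
  {"dx": 0,"dy": 0.3,"dz": 0,"rx": 0,"ry": 0,"rz": 0},
  {"dx": 0,"dy": 0,"dz": 0,"rx": 0,"ry": 0,"rz": 0},
  {"dx": 0,"dy": 0,"dz": 0,"rx": 0,"ry": 0,"rz": 0},
  {"dx": 0,"dy": 0,"dz": 0,"rx": 0,"ry": 0,"rz": 0},
  {"dx": 0,"dy": 0,"dz": 0,"rx": 0,"ry": 0,"rz": 0},
  {"dx": 0,"dy": 0,"dz": 0,"rx": 0,"ry": 0,"rz": 0},
  {"dx": 0,"dy": 0,"dz": 0,"rx": 0,"ry": 0,"rz": 0},
])

```text
t: 35.55
tcp_pos: [0.4998, 0.3432, 0.1261]
tool_rot: [0.075, 0.997, -0.0, -0.0]
force: [-0.1, 0.2, 0.3]
finger_gap: 0.7
gripper_force: 0.0
```

```bash
python3 - <<'E'
from h import *
s=sensors.sense();print(s['t'],s['tcp_pos'],s['finger_gap'])
m=cams.camera_model('wrist');im=cams.snapshot('wrist')[:,:,::-1];cv2.imwrite('pics/w9.png',im)
def px(x,y,z):
  c=m['extrinsics']@[x,y,z,1];return round(m['fx']*c[0]/c[2]+m['cx']),round(m['fy']*c[1]/c[2]+m['cy'])
print('tcp',px(*s['tcp_pos'][:2],.032),'cork',px(.4995,.3418,.032))
E
```

```text
35.55 [0.49983025 0.34318106 0.12610432] 0.6997824354085845
tcp (279, 220) cork (277, 219)
```

View pics/w9.png

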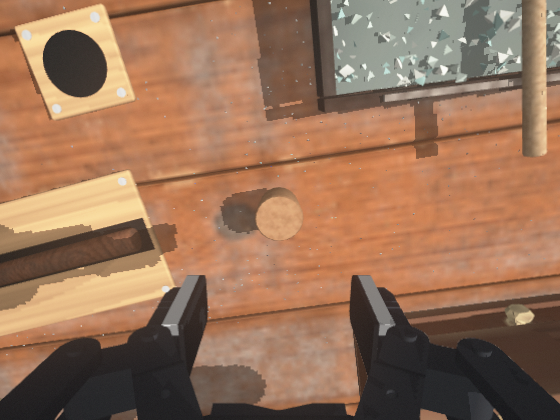

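Cork top is at (279,217), right under the tool axis. The drawer corner at (356,325) could be near the gripper body, so I'll triangulate it once with the top view.

```bash
python3 - <<'E'
from h import *
w=cams.camera_model('wrist');t=cams.camera_model('top')
for z in (0,.03,.06,.09,.12):print(z,plane(w,[(360,325)],z).round(3),plane(t,[(106,174)],z).round(3))
E
```

```text
0 [[0.613 0.395]] [[0.592 0.439]]
0.03 [[0.592 0.391]] [[0.587 0.428]]
0.06 [[0.57  0.386]] [[0.583 0.418]]
0.09 [[0.549 0.382]] [[0.578 0.407]]
0.12 [[0.528 0.377]] [[0.573 0.397]]
```

>>> move_arm([
  {"dx": 0,"dy": -0.04,"dz": -0.6,"rx": 0,"ry": 0,"rz": 0},
  {"dx": 0,"dy": 0,"dz": -0.8,"rx": 0,"ry": 0,"rz": 0},
  {"dx": 0,"dy": 0,"dz": -0.8,"rx": 0,"ry": 0,"rz": 0},
  {"dx": 0,"dy": 0,"dz": -0.8,"rx": 0,"ry": 0,"rz": 0},
  {"dx": 0,"dy": 0,"dz": -0.8,"rx": 0,"ry": 0,"rz": 0},
  {"dx": 0,"dy": 0,"dz": -0.6,"rx": 0,"ry": 0,"rz": 0},
  {"dx": 0,"dy": 0,"dz": -0.3,"rx": 0,"ry": 0,"rz": 0},
  {"dx": 0,"dy": 0,"dz": 0,"rx": 0,"ry": 0,"rz": 0},
  {"dx": 0,"dy": 0,"dz": 0,"rx": 0,"ry": 0,"rz": 0},
  {"dx": 0,"dy": 0,"dz": 0,"rx": 0,"ry": 0,"rz": 0},
])

```text
t: 36.85
tcp_pos: [0.5003, 0.3426, 0.0094]
tool_rot: [0.075, 0.997, 0.0, 0.001]
force: [-0.9, 0.4, 0.3]
finger_gap: 0.695
gripper_force: 0.0
```

>>> move_arm([
  {"dx": 0,"dy": 0,"dz": 0,"rx": 0,"ry": 0,"rz": 0},
  {"dx": 0,"dy": 0,"dz": 0,"rx": 0,"ry": 0,"rz": 0},
  {"dx": 0,"dy": 0,"dz": 0,"rx": 0,"ry": 0,"rz": 0},
  {"dx": 0,"dy": 0,"dz": 0,"rx": 0,"ry": 0,"rz": 0},
  {"dx": 0,"dy": 0,"dz": 0,"rx": 0,"ry": 0,"rz": 0},
  {"dx": 0,"dy": 0,"dz": 0,"rx": 0,"ry": 0,"rz": 0},
  {"dx": 0,"dy": 0,"dz": 0,"rx": 0,"ry": 0,"rz": 0},
  {"dx": 0,"dy": 0,"dz": 0,"rx": 0,"ry": 0,"rz": 0},
  {"dx": 0,"dy": 0,"dz": 0,"rx": 0,"ry": 0,"rz": 0},
  {"dx": 0,"dy": 0,"dz": 0,"rx": 0,"ry": 0,"rz": 0},
], claw=0, newtons=20)

```text
t: 38.1
tcp_pos: [0.5001, 0.3424, 0.0091]
tool_rot: [0.075, 0.997, 0.0, 0.0]
force: [-1.0, 0.2, 5.2]
finger_gap: 0.375
gripper_force: 20.2
```

>>> move_arm([
  {"dx": 0,"dy": 0,"dz": 0.4,"rx": 0,"ry": 0,"rz": 0},
  {"dx": 0,"dy": 0,"dz": 1,"rx": 0,"ry": 0,"rz": 0},
  {"dx": 0,"dy": 0,"dz": 1,"rx": 0,"ry": 0,"rz": 0},
  {"dx": 0,"dy": -0.4,"dz": 0.4,"rx": 0,"ry": 0,"rz": 0},
  {"dx": 0,"dy": -0.9,"dz": 0,"rx": 0,"ry": 0,"rz": 0},
  {"dx": -0.7,"dy": -0.9,"dz": 0,"rx": 0,"ry": 0,"rz": 0},
  {"dx": -0.8,"dy": -0.9,"dz": 0,"rx": 0,"ry": 0,"rz": 0},
  {"dx": -0.8,"dy": -0.9,"dz": 0,"rx": 0,"ry": 0,"rz": 0},
  {"dx": -0.8,"dy": -0.4,"dz": 0,"rx": 0,"ry": 0,"rz": 0},
  {"dx": -0.8,"dy": -0.2,"dz": 0,"rx": 0,"ry": 0,"rz": 0},
])

```text
t: 39.35
tcp_pos: [0.4004, 0.225, 0.0777]
tool_rot: [0.076, 0.997, -0.001, -0.002]
force: [-0.1, 0.3, 0.6]
finger_gap: 0.375
gripper_force: 19.9
```

>>> move_arm([
  {"dx": -0.5,"dy": 0,"dz": 0,"rx": 0,"ry": 0,"rz": 0},
  {"dx": -0.2,"dy": 0,"dz": 0,"rx": 0,"ry": 0,"rz": 0},
  {"dx": 0,"dy": 0,"dz": -0.6,"rx": 0,"ry": 0,"rz": 0},
  {"dx": 0,"dy": 0,"dz": -0.6,"rx": 0,"ry": 0,"rz": 0},
  {"dx": 0,"dy": 0,"dz": -0.4,"rx": 0,"ry": 0,"rz": 0},
  {"dx": 0,"dy": 0,"dz": 0,"rx": 0,"ry": 0,"rz": 0},
  {"dx": 0,"dy": 0,"dz": 0,"rx": 0,"ry": 0,"rz": 0},
  {"dx": 0,"dy": 0,"dz": 0,"rx": 0,"ry": 0,"rz": 0},
  {"dx": 0,"dy": 0,"dz": 0,"rx": 0,"ry": 0,"rz": 0},
  {"dx": 0,"dy": 0,"dz": 0,"rx": 0,"ry": 0,"rz": 0},
])

```text
t: 40.6
tcp_pos: [0.3849, 0.2273, 0.0388]
tool_rot: [0.075, 0.997, 0.0, 0.0]
force: [0.3, 0.2, 0.1]
finger_gap: 0.38
gripper_force: 19.9
```

```bash
python3 - <<'E'
from h import *
s=sensors.sense();print(s['t'],s['tcp_pos'],s['finger_gap'])
m=cams.camera_model('wrist');im=cams.snapshot('wrist')[:,:,::-1];cv2.imwrite('pics/w10.png',im)
def px(x,y,z):
  c=m['extrinsics']@[x,y,z,1];return round(m['fx']*c[0]/c[2]+m['cx']),round(m['fy']*c[1]/c[2]+m['cy'])
print('tcp',px(*s['tcp_pos'][:2],.006),'disc',px(.3835,.2258,.006))
E
```

```text
40.6 [0.38492127 0.22732457 0.03878478] 0.3796940090831009
tcp (279, 257) disc (276, 255)
```

View pics/w10.png

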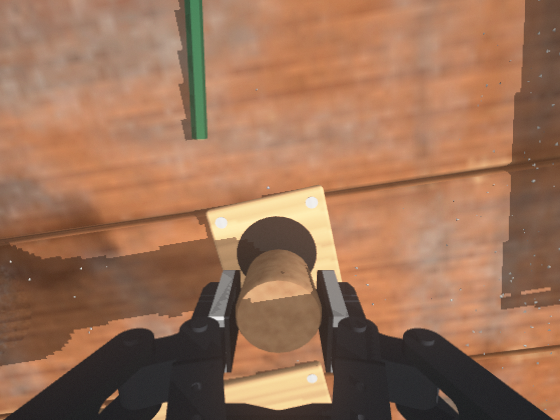

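Disc spans columns 237–316 (centre 276.5), as predicted. The cork is upright in the fingers; about 1.5 mm of correction, then down and release.

>>> move_arm([
  {"dx": -0.06,"dy": -0.06,"dz": 0,"rx": 0,"ry": 0,"rz": 0},
  {"dx": 0,"dy": 0,"dz": -0.3,"rx": 0,"ry": 0,"rz": 0},
  {"dx": 0,"dy": 0,"dz": -0.3,"rx": 0,"ry": 0,"rz": 0},
  {"dx": 0,"dy": 0,"dz": -0.2,"rx": 0,"ry": 0,"rz": 0},
  {"dx": 0,"dy": 0,"dz": -0.1,"rx": 0,"ry": 0,"rz": 0},
  {"dx": 0,"dy": 0,"dz": -0.05,"rx": 0,"ry": 0,"rz": 0},
  {"dx": 0,"dy": 0,"dz": -0.02,"rx": 0,"ry": 0,"rz": 0},
  {"dx": 0,"dy": 0,"dz": 0,"rx": 0,"ry": 0,"rz": 0},
  {"dx": 0,"dy": 0,"dz": 0,"rx": 0,"ry": 0,"rz": 0},
  {"dx": 0,"dy": 0,"dz": 0,"rx": 0,"ry": 0,"rz": 0},
])

```text
t: 41.9
tcp_pos: [0.3831, 0.2257, 0.015]
tool_rot: [0.075, 0.997, 0.0, 0.0]
force: [-0.6, -0.2, 7.6]
finger_gap: 0.378
gripper_force: 20.6
```

>>> move_arm([
  {"dx": 0,"dy": 0,"dz": 0,"rx": 0,"ry": 0,"rz": 0},
  {"dx": 0,"dy": 0,"dz": 0,"rx": 0,"ry": 0,"rz": 0},
  {"dx": 0,"dy": 0,"dz": 0,"rx": 0,"ry": 0,"rz": 0},
  {"dx": 0,"dy": 0,"dz": 0,"rx": 0,"ry": 0,"rz": 0},
  {"dx": 0,"dy": 0,"dz": 0,"rx": 0,"ry": 0,"rz": 0},
  {"dx": 0,"dy": 0,"dz": 0.4,"rx": 0,"ry": 0,"rz": 0},
  {"dx": 0,"dy": 0,"dz": 1,"rx": 0,"ry": 0,"rz": 0},
  {"dx": 0,"dy": 0,"dz": 1,"rx": 0,"ry": 0,"rz": 0},
  {"dx": 0,"dy": 0,"dz": 1,"rx": 0,"ry": 0,"rz": 0},
  {"dx": 0,"dy": 0,"dz": 1,"rx": 0,"ry": 0,"rz": 0},
], claw=75)

```text
t: 43.15
tcp_pos: [0.3831, 0.2257, 0.1257]
tool_rot: [0.075, 0.997, 0.0, 0.0]
force: [1.3, 0.3, -0.3]
finger_gap: 0.752
gripper_force: 0.0
```

>>> move_arm([
  {"dx": 0,"dy": 0,"dz": 1,"rx": 0,"ry": 0,"rz": 0},
  {"dx": 0,"dy": 0,"dz": 1,"rx": 0,"ry": 0,"rz": 0},
  {"dx": -0.4,"dy": 1,"dz": 1,"rx": 0,"ry": 0,"rz": 0},
  {"dx": -0.4,"dy": 1,"dz": 1,"rx": 0,"ry": 0,"rz": 0},
  {"dx": -0.4,"dy": 1,"dz": 0,"rx": 0,"ry": 0,"rz": 0},
  {"dx": -0.4,"dy": 1,"dz": 0,"rx": 0,"ry": 0,"rz": 0},
  {"dx": -0.4,"dy": 1,"dz": 0,"rx": 0,"ry": 0,"rz": 0},
  {"dx": -0.4,"dy": 1,"dz": 0,"rx": 0,"ry": 0,"rz": 0},
  {"dx": -0.4,"dy": 1,"dz": 0,"rx": 0,"ry": 0,"rz": 0},
  {"dx": -0.4,"dy": 1,"dz": 0,"rx": 0,"ry": 0,"rz": 0},
])

```text
t: 44.4
tcp_pos: [0.3025, 0.4262, 0.2249]
tool_rot: [0.075, 0.997, -0.0, 0.0]
force: [0.2, -0.7, 1.4]
finger_gap: 0.755
gripper_force: 0.0
```

```bash
python3 - <<'E'
from h import *
s=sensors.sense();print(s['t'],s['tcp_pos'])
im=cams.snapshot('top')[:,:,::-1];cv2.imwrite('pics/t11.png',im)
W=np.zeros((600,800,3),np.uint8)
for (u0,v0,u1,v1),(x,y,f) in [((175,175,290,240),(0,0,4.5)),((305,120,360,170),(530,0,4.8)),((170,240,210,285),(0,310,6)),((350,235,405,300),(250,310,4.4)),((245,120,330,285),(520,260,2.0))]:
    b=cv2.resize(im[v0:v1,u0:u1],None,fx=f,fy=f,interpolation=cv2.INTER_CUBIC)[:600-y,:800-x];W[y:y+b.shape[0],x:x+b.shape[1]]=b
cv2.imwrite('pics/crop11.png',W)
E
```

```text
44.4 [0.30247473 0.42623752 0.22488343]
```

View pics/crop11.png

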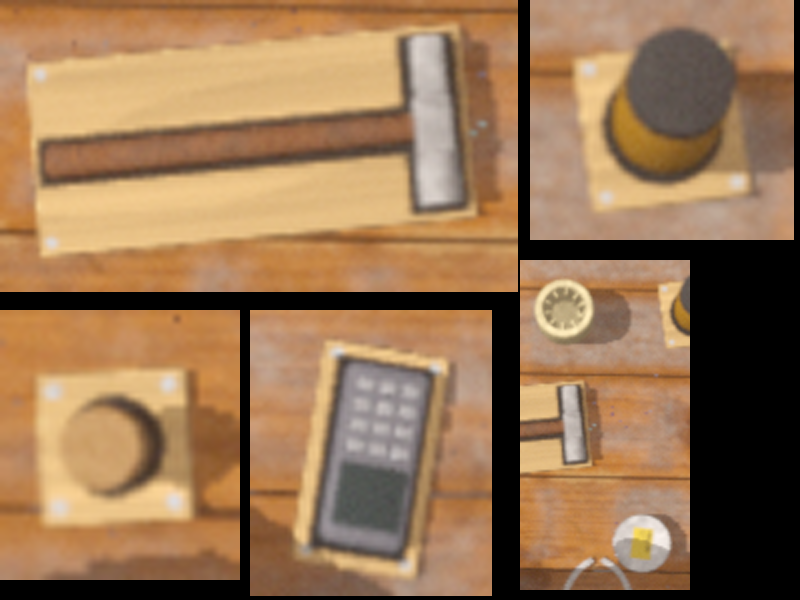

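The crops show everything within its silhouette. Hammer head at (435,120) has an even dark rim, and the jar stands upright on its disc with its dark rim showing at the foot. Cork and handset are centred, and mould and tin are in place. Handing in.

```bash
python3 -c "
from station import order
print(order.sign_off())"
```

```text
the job is handed in; nothing more can be done
None
```

The hammer, handset, jar and cork each sit on their matching shape, the mould and tin were left where they stood, and the job was handed in at about 44 s; the final top view showed all four in place, but the hand-in returned no verdict.

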